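# Load the mill carrier and start its clamp bolt

### The arm

A 7-joint arm with a two-finger parallel gripper is mounted at the origin on the work surface. World frame = base frame: x ahead of the robot, y to its left, z up, the work surface at z = 0. Lengths are in m, angles in rad, forces in N, time in s.
With the tool pointing down it reaches from about 0.425 to 1.025 m from the base axis. Payload 9.4 kg.
Tool frame: the origin (TCP) lies on the centre line of the jaws, within the pads' length; the fingertips stand 14 mm ahead of it and the grasp point (between the pads) lies 5 mm behind it (ctrl.tcp_to_tips is the distance from the TCP to the fingertips, in m); z points along the fingers, y is the direction in which the jaws open and shut (so a half turn about z gives the same grasp; the last joint's range is limited). The gripper opens to 85 mm and grips with 20 to 120 N. Pads are 22 mm wide; open, the fingers measure 114 mm over their backs; the gripper's body (76 mm by 85 mm) begins 54 mm behind the grasp point. The pads swing forward as they close: fully open they stand 13 mm farther back than shut.
Start: joints at [-1.271, 0.599, -0.003, 1.599, 0.002, 0.943, -0.08], TCP at [0.267, 0.674, 0.245] pointing down, gripper open.
Joint ranges: [-2.57, 2.57], [-0.35, 1.97], [-1.29, 1.29], [0.11, 2.56], [-1.05, 4.19], [0.11, 1.86], [-2.63, 2.63]. Speed limits (rad/s): [2.22, 2.22, 3.01, 3.01, 3.14, 3.14, 3.14].

### API

Orientations are given as a unit quaternion [w, x, y, z].
In Python, from workcell import ctrl gives the robot as it stands.
- The arm moves only by the tool servo_tool, never from a script. Its argument "increments" is a list of rows, each an object with "jaw": the opening in per cent of the stroke, from 0 (shut) to 100 (fully open); "travel": the shift along the tool's x, y, z in mm, a list of three; "turn": the turn, a rotation vector about the tool's x, y, z in rad, a list of three. In form: [{"jaw": jaw, "travel": [dx, dy, dz], "turn": [ax, ay, az]}, ...]. A call has exactly 5 rows; each row shifts and turns the commanded pose from where the row before left it, along the tool's axes as they then stand; what a row does not reach is not made up. A row lasts 1/8 s, in which the tool goes at most 62.5 mm and 10.7 degrees, less where a joint would pass 70% of its speed; a pose out of reach is approached as far as the arm can. A call with a gripper value outside its range is refused whole. The fingers move at their own pace and stop on an object; "grip_force" is the grip in N (left out, the last holds). Time passes only in rows, so rows that do not move let the fingers close, or fill a call up. It gives the time, the measured TCP pose, the force and the opening at its end, in the units of the state.
- ctrl.get_obs(): the state, without advancing time (a new reading comes with each control period).
- ctrl.capture(name): name is "side" or "top" or "wrist"; returns a dict with "color" (420x560x3 uint8, red, green, blue), "range_z" (420x560 float32, m along the optical axis (not along the pixel's ray), 0 where there is no reading), "mtx" (3x3 intrinsics, pixels), "cam_to_world" (4x4, takes a point from camera to world coordinates). Camera axes: x right, y up, looking along -z (the intrinsics and any distortion apply to the point x, -y, -z); pixel columns grow to the right and rows downward; lengths in m; the calibration is good to about 2 mm. A picture is of the moment at which its call begins.
- ctrl.sign_off(): hands the job in, once; it reports no verdict.
The state is a dict: "time_s": time; "joint_pos": joint angles; "qd": joint speeds; "tau": joint torques, N m; "eef_pos": TCP position; "tcp_rot": TCP orientation; "contact_force": force on the tool from outside, world axes, zero at the start; "ft_torque": the same for the moment, N m; "opening": finger opening in m.
Only numpy, scipy, OpenCV 4.12 (cv2) and the standard library are available. Lean on these libraries where they do the work, as an engineer would, in place of code of your own. Each camera call takes 0.05 s, during which the arm holds its last target. There are 200 camera calls.

### The job

Put the two steel balls from the white rack into the two empty wells of the aluminium carrier, so that each of its three wells holds one ball. Then start the carrier's clamp bolt: turn its black knob backward (anticlockwise from above) until you feel it drop into the thread, then forward (clockwise) one full turn, letting it screw down, and finish while still holding the knob in the fingers, still. Do not disturb the other things on the bench.

Things in the scene. Friction and masses are not known exactly. Their poses are not given: they have to be found in the camera images.
- carrier: Mill carrier fixed to the bench: aluminium plate 180 x 180 x 12 mm; origin at the centre of its underside, z up. Near its -x edge a row of three wells along its y; 45 mm to the +x side of the origin (y = 0) stands an upright round threaded boss, 53 mm outside diameter, its top 55 mm above the bench, with the clamp bolt standing in it.
- well0 (a point): Well at carrier x = -55, y = -55 mm: an 18 mm round hole through the plate with a thin dark ring around it; the point is the hole's centre at the plate's top face (12 mm above the bench). A 24 mm ball seats on the hole's edge, its centre 7.9 mm above the plate, and centres itself if released within a few mm.
- well1 (a point): Well like well0, at carrier x = -55, y = 0 mm.
- well2 (a point): Well like well0, at carrier x = -55, y = +55 mm.
- bolt: Captive clamp bolt, 0.22 kg, upright: black fluted round knob, 40 mm diameter, 20 mm tall, on a 20 mm steel stem down into the boss; origin at the knob's centre, z up. Not started, the knob's centre is 95 mm above the bench (a cross pin rests on a flat ledge inside); dropped into the thread about 89 mm; one turn later about 74 mm. The thread goes on another 0.4 turn. Several grasps may be used.
- boss_top (a point): Centre of the boss's top face, on the bolt's axis, 55 mm above the bench. Forward (clockwise from above) the unstarted bolt soon jams. Turned backward 40 to 140 degrees it comes over the thread's entry, 30 degrees of turn wide, and drops 6 mm by its weight or a light push (a firm grip holds it up); just beyond, a stop ends backward turning.
- thread_entry (a point): Point on the bolt's axis inside the boss, 38 mm above the bench, at the thread's entry. From the drop the bolt screws down forward (clockwise from above), right-hand thread, 15 mm per full turn, up to 2 mm of axial play, little friction; it stays where it is left. The grip must follow the descent.
- rack: White plastic ball rack fixed to the bench, 150 x 60 x 12 mm, long along its x; origin at the centre of its underside. Three 18 mm holes in its top at x = -50, 0, +50 mm; the middle one is empty.
- ball0_center (a point): Centre of the steel grinding ball (24 mm, 56 g) that already sits in a well of the carrier (well2).
- ball1_center (a point): Centre of a steel grinding ball (24 mm, 56 g, the same as ball0) seated in the rack's hole at x = -50 mm, its centre 20 mm above the bench.
- ball2_center (a point): Centre of a like ball in the rack's hole at x = +50 mm.
- beaker: bystander: open glass beaker, 68 mm wide, 85 mm tall; origin at the centre of its underside
- tip_box: bystander: white box with a blue lid, 120 x 85 x 72 mm; origin under its centre
- vial: bystander: small jar, 26 mm wide, 50 mm tall; origin under its centre
- wash_bottle: bystander: clear plastic bottle, 64 mm wide, 150 mm tall; origin under its centre
- spatula: bystander: steel lab spatula lying flat, 180 mm long
- tube_box: bystander: purple box with a clear lid, 100 x 75 x 59 mm; origin under its centre

How it is judged:
On the way, in this order (a step that is already met when the one before it is completed fails the run):
1. each of the three wells holds a ball, the bolt not yet started (((horizontal distance between ball0_center and well0 below 0.004 m and z of ball0_center in the frame of carrier below 0.024 m) or (horizontal distance between ball1_center and well0 below 0.004 m and z of ball1_center in the frame of carrier below 0.024 m) or (horizontal distance between ball2_center and well0 below 0.004 m and z of ball2_center in the frame of carrier below 0.024 m)) and ((horizontal distance between ball0_center and well1 below 0.004 m and z of ball0_center in the frame of carrier below 0.024 m) or (horizontal distance between ball1_center and well1 below 0.004 m and z of ball1_center in the frame of carrier below 0.024 m) or (horizontal distance between ball2_center and well1 below 0.004 m and z of ball2_center in the frame of carrier below 0.024 m)) and ((horizontal distance between ball0_center and well2 below 0.004 m and z of ball0_center in the frame of carrier below 0.024 m) or (horizontal distance between ball1_center and well2 below 0.004 m and z of ball1_center in the frame of carrier below 0.024 m) or (horizontal distance between ball2_center and well2 below 0.004 m and z of ball2_center in the frame of carrier below 0.024 m)) and z of bolt in the frame of carrier above 0.0925 m), for 0.2 s.
2. the bolt, turned backward, has dropped into the thread's entry (z of bolt in the frame of carrier below 0.0915 m), for 0.1 s.
At the end, for the whole second after the job is handed in: Each well holds one ball (within 4 mm of its axis, ball centre under 24 mm above the bench). Knob centre 69.5 to 78.5 mm above the bench: one turn (within 0.3) past the drop. Fingers hold the bolt with over 4 N; it is at rest (under 20 mm/s, 0.3 rad/s) (((horizontal distance between ball0_center and well0 below 0.004 m and z of ball0_center in the frame of carrier below 0.024 m) or (horizontal distance between ball1_center and well0 below 0.004 m and z of ball1_center in the frame of carrier below 0.024 m) or (horizontal distance between ball2_center and well0 below 0.004 m and z of ball2_center in the frame of carrier below 0.024 m)) and ((horizontal distance between ball0_center and well1 below 0.004 m and z of ball0_center in the frame of carrier below 0.024 m) or (horizontal distance between ball1_center and well1 below 0.004 m and z of ball1_center in the frame of carrier below 0.024 m) or (horizontal distance between ball2_center and well1 below 0.004 m and z of ball2_center in the frame of carrier below 0.024 m)) and ((horizontal distance between ball0_center and well2 below 0.004 m and z of ball0_center in the frame of carrier below 0.024 m) or (horizontal distance between ball1_center and well2 below 0.004 m and z of ball1_center in the frame of carrier below 0.024 m) or (horizontal distance between ball2_center and well2 below 0.004 m and z of ball2_center in the frame of carrier below 0.024 m)) and z of bolt in the frame of carrier between 0.0695 and 0.0785 m and contact force between the fingers and bolt above 4 N and linear speed of bolt below 0.02 m/s and angular speed of bolt below 0.3 rad/s); the arm keeps its last pose, push and grip.
It fails at once if a bystander was moved by more than 20 mm (distance of any of beaker, tip_box, vial, wash_bottle, spatula, tube_box from where it was at the start of the episode above 0.02 m).
It also fails if it takes over 72 s, if anything falls off the work surface, if the arm or the gripper's body presses on something with over 40 N, if the wrist force passes 120 N, or if a joint passes its speed limit or range.

## Working session

There is one attempt and no reset: what is moved stays moved. The work goes in short steps, Python scripts to look and compute and a tool call to move; the robot and the scene stay as the last step left them, time stands still between calls to the robot, and variables do not carry over. Pictures are saved under pics/ and viewed, about 8 in all and at most 12, crops included, and the job is handed in when it is done.

Besides the shell and the picture viewer there is one more tool, called after ">>>" in YAML: its name, and indented under it one key for each argument. servo_tool: Moves the arm, as the interface text tells. Its arguments: {"type":"object","properties":{"increments":{"type":"array","items":{"type":"object","properties":{"jaw":{"type":"number"},"travel":{"type":"array","items":{"type":"number"}},"turn":{"type":"array","items":{"type":"number"}}}}},"grip_force":{"type":"number"}},"required":["increments"]}

```bash
mkdir -p pics; ls; python3 - <<'E'
from workcell import ctrl
import cv2,numpy as np
print(ctrl.get_obs(), ctrl.tcp_to_tips)
for n in("top","side"):
    c=ctrl.capture(n); np.savez(f"{n}0.npz",**c); cv2.imwrite(f"pics/{n}0.png",c["color"][:,:,::-1]); print(n,c["mtx"],c["cam_to_world"],c["range_z"].max())
E
```

```text
pics
{'time_s': 0.0, 'joint_pos': array([-1.27069442,  0.60012459, -0.00255487,  1.60015748,  0.00181859,
        0.94288628, -0.07978873]), 'qd': array([ 8.47696423e-04, -6.18495344e-04,  8.30480708e-04,  8.09504431e-04,
        1.00674911e-03,  5.36856149e-05, -6.71015397e-04]), 'tau': array([ 6.30953218e-04, -7.76427555e+01,  1.56416371e+00, -2.58017242e+01,
        1.22188381e-02,  8.99740291e-03, -8.28800580e-06]), 'eef_pos': array([0.26660502, 0.67370425, 0.2444073 ]), 'tcp_rot': array([-7.17358252e-05,  1.87243951e-01,  9.82313129e-01, -7.83549492e-04]), 'contact_force': array([ 0.51677195, -0.34177857,  0.18197058]), 'ft_torque': array([-0.01979522, -0.01070671,  0.04711542]), 'opening': 0.08559176822746983} 0.014
top [[465.02043748   0.         282.69640212]
 [  0.         465.02043748 207.39474078]
 [  0.           0.           1.        ]] [[-0.00128714  0.99551382 -0.09460754  0.4888477 ]
 [-0.99959768 -0.00396147 -0.02808516 -0.03976129]
 [-0.02833395  0.09453333  0.9951184   1.23942431]
 [ 0.          0.          0.          1.        ]] 2.095775
side [[515.86033752   0.         272.41233773]
 [  0.         515.86033752 204.89883826]
 [  0.           0.           1.        ]] [[ 0.72395135  0.34589103 -0.59687003 -0.13828008]
 [-0.68974455  0.34773163 -0.63508674 -0.78494563]
 [-0.01212022  0.87145976  0.49031724  0.69891275]
 [ 0.          0.          0.          1.        ]] 2.8742225
```

View pics/top0.png

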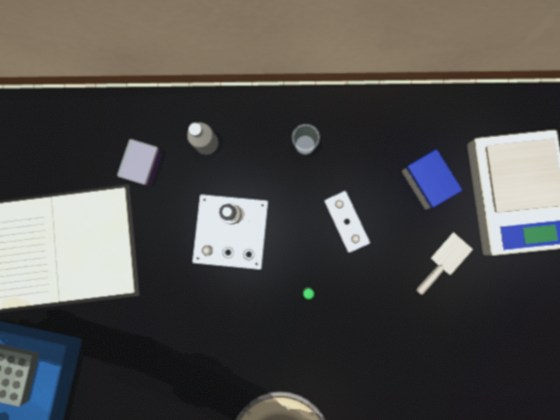

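View pics/side0.png

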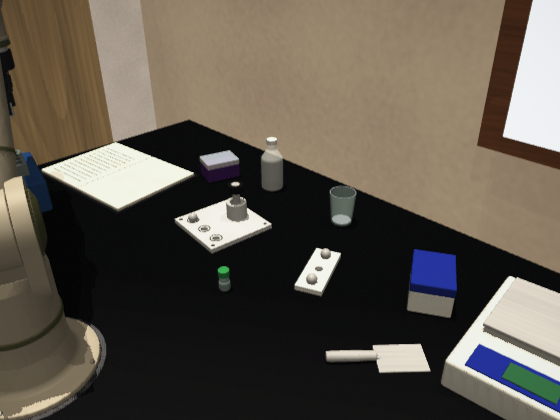

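Top view: the carrier is at about px (231,232), with the ball well2 at (207,250) and empty wells at (228,252) and (249,254). The knob is at (228,212). The rack is at (347,222) with balls at (339,204) and (355,239). The side view agrees. Next I measure.

```bash
cat > h.py <<'E'
import numpy as np,cv2
def ray(c,u,v,z):
    """cast pixel onto world plane at height z"""
    M=c["mtx"];T=c["cam_to_world"]
    d=T[:3,:3]@np.array([(u-M[0,2])/M[0,0],-(v-M[1,2])/M[1,1],-1.]);o=T[:3,3]
    return o+d*(z-o[2])/d[2]
def proj(c,p):
    T=c["cam_to_world"];q=T[:3,:3].T@(np.asarray(p)-T[:3,3]);M=c["mtx"]
    return np.array([M[0,2]+M[0,0]*q[0]/-q[2],M[1,2]-M[1,1]*q[1]/-q[2]])
def plate(c,box,z,thr=120):
    """outline rectangle of a bright plate within box -> world centre, corners"""
    x0,y0,x1,y1=box;g=cv2.cvtColor(c["color"][y0:y1,x0:x1],cv2.COLOR_RGB2GRAY)
    g=cv2.resize(g,None,fx=4,fy=4,interpolation=cv2.INTER_CUBIC)
    cs,_=cv2.findContours((g>thr).astype(np.uint8),cv2.RETR_EXTERNAL,cv2.CHAIN_APPROX_NONE)
    k=max(cs,key=cv2.contourArea)
    P=np.array([ray(c,x0+(u+.5)/4-.5,y0+(v+.5)/4-.5,z)[:2] for u,v in k[:,0]],np.float32)
    r=cv2.minAreaRect(P);return r,cv2.boxPoints(r)
E
python3 - <<'E'
from h import *
c=dict(np.load("top0.npz"))
for n,b in(("carrier",(180,180,285,285)),("rack",(315,180,380,260))):
    r,k=plate(c,b,.012);print(n,r);print(k)
    x0,y0,x1,y1=b
    d=c["range_z"][y0:y1,x0:x1];print("depth",np.percentile(d,[1,50,99]))
    g=cv2.cvtColor(c["color"][y0:y1,x0:x1],cv2.COLOR_RGB2GRAY);g=cv2.resize(g,None,fx=4,fy=4,interpolation=cv2.INTER_CUBIC)
    cs,_=cv2.findContours(((g<110)*255).astype(np.uint8),cv2.RETR_LIST,cv2.CHAIN_APPROX_NONE)
    for q in cs:
        if 60<cv2.contourArea(q)<6000:
            (u,v),R=cv2.minEnclosingCircle(q);u=x0+(u+.5)/4-.5;v=y0+(v+.5)/4-.5;print("blob",u.round(1) if hasattr(u,'round') else round(u,1),round(v,1),R/4,ray(c,u,v,.012)[:2].round(4),ray(c,u,v,.105)[:2].round(4))
    cv2.imwrite(f"pics/{n}.png",cv2.resize(c["color"][y0:y1,x0:x1,::-1],None,fx=5,fy=5,interpolation=cv2.INTER_CUBIC))
a=cv2.imread("pics/carrier.png");b=cv2.imread("pics/rack.png");h=max(len(a),len(b));o=np.zeros((h,a.shape[1]+b.shape[1],3),np.uint8);o[:len(a),:a.shape[1]]=a;o[:len(b),a.shape[1]:]=b
s=min(1,800/o.shape[1]);cv2.imwrite("pics/both.png",cv2.resize(o,None,fx=s,fy=s));print(s)
E
```

```text
carrier ((0.542770266532898, 0.13498932123184204), (0.18460968136787415, 0.18443076312541962), 84.43649291992188)
[[0.4420404  0.05205949]
 [0.62560236 0.03417911]
 [0.6435001  0.21791916]
 [0.45993817 0.23579954]]
depth [1.14217203 1.23546815 1.25998641]
blob 248.4 254.0 2.45635986328125 [0.4827 0.0853] [0.4832 0.0758]
blob 227.7 252.0 2.4365129470825195 [0.4881 0.1402] [0.4881 0.1266]
blob 226.5 211.3 5.855628490447998 [0.5956 0.1443] [0.5875 0.1304]
blob 227.6 211.9 8.1395845413208 [0.594  0.1415] [0.5861 0.1278]
rack ((0.568435788154602, -0.1734994649887085), (0.15437358617782593, 0.06480927765369415), 24.31237030029297)
[[ 0.48475298 -0.1757473 ]
 [ 0.51143575 -0.23480895]
 [ 0.65211856 -0.17125162]
 [ 0.6254358  -0.11218998]]
depth [1.20425508 1.23477697 1.25147107]
blob 346.5 221.1 2.4565484523773193 [ 0.5687 -0.1732] [ 0.5627 -0.1631]
0.9411764705882353
```

View pics/both.png

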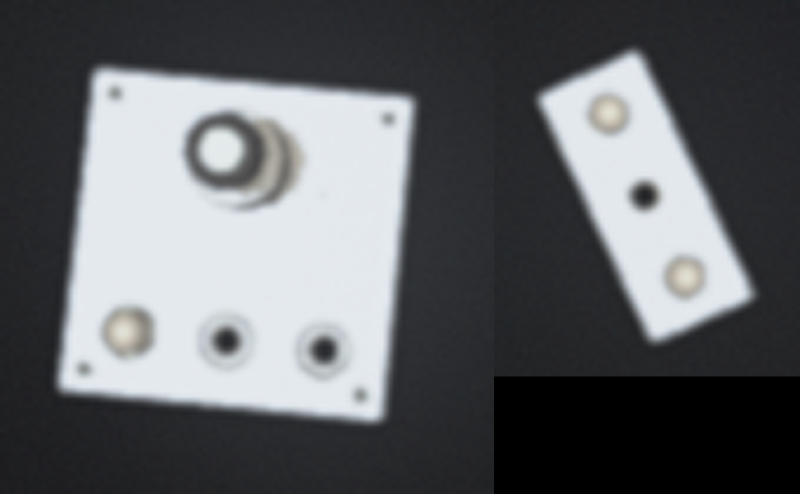

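```bash
cat >> h.py <<'E'
from scipy.spatial.transform import Rotation as Ro
def pose():
    from workcell import ctrl
    o=ctrl.get_obs();q=o["tcp_rot"];return o["eef_pos"],Ro.from_quat([q[1],q[2],q[3],q[0]]),o
def down(psi):
    """tool pointing down, jaw (y) axis at world yaw psi"""
    return Ro.from_matrix(np.array([[-np.sin(psi+np.pi)*-1*-1,np.cos(psi),0],[0,0,0],[0,0,-1]])) if 0 else Ro.from_matrix(np.c_[np.cross([np.cos(psi),np.sin(psi),0],[0,0,-1]),[np.cos(psi),np.sin(psi),0],[0,0,-1]])
def plan(p,R,way):
    """way: list of (xyz, psi, nrows); prints rows in tool axes"""
    for t,psi,n in way:
        Rt=down(psi);rv=(R.inv()*Rt).as_rotvec();p0=p.copy()
        for i in range(n):
            d=R.inv().apply(p0+(np.array(t)-p0)*(i+1)/n-p);print(d.round(1) if 0 else (d*1e3).round(1),(rv/n).round(3))
            p=p0+(np.array(t)-p0)*(i+1)/n;R=R*Ro.from_rotvec(rv/n)
        print('--')
E
python3 - <<'E'
from h import *
p,R,o=pose()
plan(p,R,[((.5,.25,.24),.3,10),((.56,-.17,.2),-.1,10)])
E
```

```text
[-37.3 -30.8   0.5] [-0.     0.     0.089]
[-39.9 -27.4   0.5] [-0.     0.     0.089]
[-42.2 -23.7   0.5] [-0.     0.     0.089]
[-44.1 -19.8   0.5] [-0.     0.     0.089]
[-45.7 -15.8   0.5] [-0.     0.     0.089]
[-46.9 -11.7   0.5] [-0.     0.     0.089]
[-47.8  -7.4   0.5] [-0.     0.     0.089]
[-48.3  -3.1   0.5] [-0.     0.     0.089]
[-48.4   1.2   0.5] [-0.     0.     0.089]
[-48.1   5.5   0.5] [-0.     0.     0.089]
--
[-41.9  -6.7   4. ] [0.   0.   0.04]
[-42.1  -5.    4. ] [0.   0.   0.04]
[-42.3  -3.3   4. ] [0.   0.   0.04]
[-42.4  -1.6   4. ] [0.   0.   0.04]
[-42.4   0.1   4. ] [0.   0.   0.04]
[-42.4   1.8   4. ] [0.   0.   0.04]
[-42.3   3.5   4. ] [0.   0.   0.04]
[-42.1   5.2   4. ] [0.   0.   0.04]
[-41.9   6.8   4. ] [0.   0.   0.04]
[-41.6   8.5   4. ] [0.   0.   0.04]
--
```

>>> servo_tool:
  increments:
    - {"jaw": 60, "travel": [-37, -31, 0], "turn": [0, 0, 0.09]}
    - {"jaw": 60, "travel": [-40, -27, 0], "turn": [0, 0, 0.09]}
    - {"jaw": 60, "travel": [-42, -24, 0], "turn": [0, 0, 0.09]}
    - {"jaw": 60, "travel": [-44, -20, 0], "turn": [0, 0, 0.09]}
    - {"jaw": 60, "travel": [-46, -16, 0], "turn": [0, 0, 0.09]}

```text
time_s: 0.72
eef_pos: [0.3832, 0.4602, 0.2451]
tcp_rot: [-0.0, 0.403, 0.915, -0.0]
contact_force: [0.4, 0.1, -0.2]
opening: 0.0511
```

>>> servo_tool:
  increments:
    - {"jaw": 60, "travel": [-47, -12, 0], "turn": [0, 0, 0.09]}
    - {"jaw": 60, "travel": [-48, -7, 0], "turn": [0, 0, 0.09]}
    - {"jaw": 60, "travel": [-48, -3, 0], "turn": [0, 0, 0.09]}
    - {"jaw": 60, "travel": [-48, 1, 0], "turn": [0, 0, 0.09]}
    - {"jaw": 60, "travel": [-48, 6, 0], "turn": [0, 0, 0.09]}

```text
time_s: 1.35
eef_pos: [0.4992, 0.2486, 0.2452]
tcp_rot: [-0.0, 0.597, 0.802, -0.0]
contact_force: [0.3, 0.9, -0.4]
opening: 0.0509
```

>>> servo_tool:
  increments:
    - {"jaw": 60, "travel": [-42, -7, 4], "turn": [0, 0, 0.04]}
    - {"jaw": 60, "travel": [-42, -5, 4], "turn": [0, 0, 0.04]}
    - {"jaw": 60, "travel": [-42, -3, 4], "turn": [0, 0, 0.04]}
    - {"jaw": 60, "travel": [-42, -2, 4], "turn": [0, 0, 0.04]}
    - {"jaw": 60, "travel": [-42, 0, 4], "turn": [0, 0, 0.04]}

```text
time_s: 1.98
eef_pos: [0.5269, 0.0396, 0.2251]
tcp_rot: [-0.0, 0.674, 0.739, -0.0]
contact_force: [0.8, 0.4, -0.2]
opening: 0.0514
```

>>> servo_tool:
  increments:
    - {"jaw": 60, "travel": [-42, 2, 4], "turn": [0, 0, 0.04]}
    - {"jaw": 60, "travel": [-42, 4, 4], "turn": [0, 0, 0.04]}
    - {"jaw": 60, "travel": [-42, 5, 4], "turn": [0, 0, 0.04]}
    - {"jaw": 60, "travel": [-42, 7, 4], "turn": [0, 0, 0.04]}
    - {"jaw": 60, "travel": [-42, 8, 4], "turn": [0, 0, 0.04]}

```text
time_s: 2.6
eef_pos: [0.5558, -0.1702, 0.2049]
tcp_rot: [-0.0, 0.744, 0.668, -0.0]
contact_force: [0.6, 1.1, 0.3]
opening: 0.0512
```

Tracking is exact. I'll take a wrist picture here.

```bash
python3 - <<'E'
from h import *
from workcell import ctrl
c=ctrl.capture("wrist");np.savez("wr0.npz",**c);cv2.imwrite("pics/wr0.png",c["color"][:,:,::-1])
p,R,o=pose();print(o["joint_pos"].round(3),c["cam_to_world"].round(3),c["mtx"][0,0])
for q in [(.614,-.153,.02),(.523,-.194,.02),(.5684,-.1735,.012)]: print(proj(c,q))
g=cv2.medianBlur(cv2.cvtColor(c["color"],cv2.COLOR_RGB2GRAY),3)
h=cv2.HoughCircles(g,cv2.HOUGH_GRADIENT,1,30,param1=100,param2=25,minRadius=10,maxRadius=80)
if h is not None:
    for u,v,r in h[0][:10]:print(u,v,r,ray(c,u,v,.02).round(4))
E
```

```text
[-0.037  0.499  0.356  1.987 -0.257  0.697  0.362] [[ 0.994  0.103  0.03   0.562]
 [-0.108  0.955  0.276 -0.101]
 [ 0.    -0.277  0.961  0.333]
 [ 0.     0.     0.     1.   ]] 334.3615957936815
[335.29449502 162.15397292]
[244.865892   213.65726015]
[288.65046328 186.65616678]
516.5 51.5 35.2 [ 0.7743 -0.0746  0.02  ]
245.5 216.5 11.8 [ 0.5232 -0.197   0.02  ]
53.5 99.5 16.8 [ 0.3675 -0.07    0.02  ]
335.5 166.5 12.1 [ 0.614  -0.1571  0.02  ]
```

View pics/wr0.png

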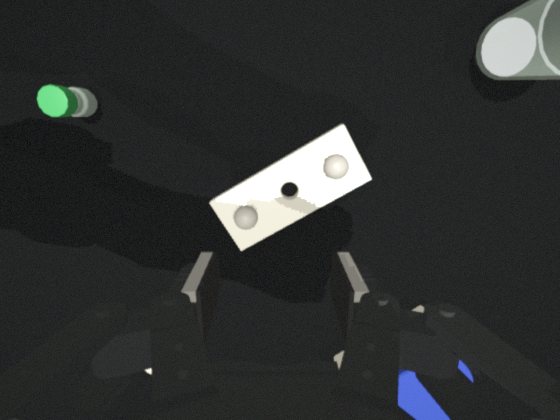

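Wrist view: the rack balls are at px (245,216) and (335,166), which matches the top view within 3 mm, and the jaws are centred. I'll use top-view positions consistently for both pick and place, so their bias cancels.

```bash
python3 - <<'E'
from h import *
p,R,o=pose()
plan(p,R,[((.523,-.194,.09),-.1,4),((.523,-.194,.029),-.1,4)])
E
```

```text
[-5.1 -7.7 28.8] [ 0.     0.001 -0.004]
[-5.1 -7.7 28.8] [ 0.     0.001 -0.004]
[-5.1 -7.7 28.8] [ 0.     0.001 -0.004]
[-5.1 -7.7 28.8] [ 0.     0.001 -0.004]
--
[-0.  -0.  15.3] [ 0. -0.  0.]
[-0.  -0.  15.3] [ 0. -0.  0.]
[-0.  -0.  15.3] [ 0. -0.  0.]
[-0.  -0.  15.3] [ 0. -0.  0.]
--
```

>>> servo_tool:
  increments:
    - {"jaw": 50, "travel": [-5, -8, 29], "turn": [0, 0, 0]}
    - {"jaw": 50, "travel": [-5, -8, 29], "turn": [0, 0, 0]}
    - {"jaw": 50, "travel": [-5, -8, 29], "turn": [0, 0, 0]}
    - {"jaw": 50, "travel": [-5, -7, 29], "turn": [0, 0, 0]}
    - {"jaw": 50, "travel": [0, 0, 15], "turn": [0, 0, 0]}
  grip_force: 30

```text
time_s: 3.28
eef_pos: [0.5218, -0.1856, 0.0729]
tcp_rot: [-0.001, 0.744, 0.668, -0.001]
contact_force: [0.1, 0.8, 0.6]
opening: 0.0425
```

>>> servo_tool:
  increments:
    - {"jaw": 50, "travel": [0, 0, 15], "turn": [0, 0, 0]}
    - {"jaw": 50, "travel": [0, 0, 15], "turn": [0, 0, 0]}
    - {"jaw": 50, "travel": [0, 0, 15], "turn": [0, 0, 0]}
    - {"jaw": 50, "travel": [0, 0, 0], "turn": [0, 0, 0]}
    - {"jaw": 50, "travel": [0, 0, 0], "turn": [0, 0, 0]}

```text
time_s: 3.9
eef_pos: [0.523, -0.1857, 0.0295]
tcp_rot: [0.0, 0.744, 0.669, 0.0]
contact_force: [-0.7, -1.0, 0.4]
opening: 0.0428
```

```bash
python3 - <<'E'
from h import *
from workcell import ctrl
p,R,o=pose();print(p,R.as_matrix().round(4),o["qd"].round(3),o["joint_pos"].round(3))
plan(p,R,[((.523,-.194,.029),-.1,1)])
c=ctrl.capture("wrist");np.savez("wr1.npz",**c);cv2.imwrite("pics/wr1.png",c["color"][:,:,::-1])
E
```

```text
[ 0.52299805 -0.18567277  0.0294857 ] [[ 1.058e-01  9.944e-01  2.000e-04]
 [ 9.944e-01 -1.058e-01 -1.000e-04]
 [-1.000e-04  2.000e-04 -1.000e+00]] [-0.004 -0.009  0.004 -0.     0.001  0.    -0.001] [ 0.131  0.736  0.16   2.142 -0.384  0.29   0.514]
[-8.3  0.9  0.5] [ 0.     0.    -0.006]
--
```

View pics/wr1.png

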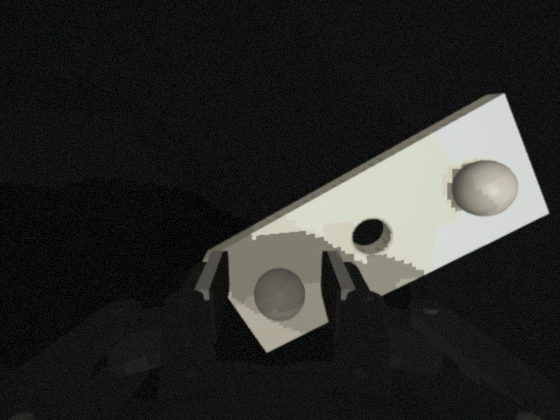

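The wrist view shows the ball at (279,294), between the tips but about 8 mm toward the pads' near edge. That agrees with the measured TCP error, so I'll correct by -8 mm and close.

>>> servo_tool:
  increments:
    - {"jaw": 50, "travel": [-4, 0, 0], "turn": [0, 0, 0]}
    - {"jaw": 50, "travel": [-4, 1, 0], "turn": [0, 0, 0]}
    - {"jaw": 50, "travel": [0, 0, 0], "turn": [0, 0, 0]}
    - {"jaw": 15, "travel": [0, 0, 0], "turn": [0, 0, 0]}
    - {"jaw": 15, "travel": [0, 0, 0], "turn": [0, 0, 0]}

```text
time_s: 4.58
eef_pos: [0.5239, -0.1938, 0.0295]
tcp_rot: [0.001, 0.744, 0.669, 0.0]
contact_force: [1.6, 0.2, 1.3]
opening: 0.0217
```

>>> servo_tool:
  increments:
    - {"jaw": 15, "travel": [0, 0, 0], "turn": [0, 0, 0]}
    - {"jaw": 15, "travel": [0, 0, 0], "turn": [0, 0, 0]}
    - {"jaw": 15, "travel": [0, 0, 0], "turn": [0, 0, 0]}
    - {"jaw": 15, "travel": [0, 0, -5], "turn": [0, 0, 0]}
    - {"jaw": 15, "travel": [0, 0, -15], "turn": [0, 0, 0]}

```text
time_s: 5.2
eef_pos: [0.5214, -0.1933, 0.0491]
tcp_rot: [-0.002, 0.744, 0.669, -0.001]
contact_force: [-0.1, -0.3, 0.2]
opening: 0.0217
```

```bash
python3 - <<'E'
from h import *
p,R,o=pose();print(p,o["opening"],o["contact_force"],o["joint_pos"].round(3))
plan(p,R,[((.51,-.15,.09),-.1,2),((.4827,.0853,.09),-.1,7),((.4827,.0853,.03),-.1,4)])
E
```

```text
[ 0.5213505  -0.19327425  0.04913105] 0.021673201952512648 [-0.11774498 -0.32541146  0.21522647] [ 0.129  0.705  0.185  2.132 -0.369  0.338  0.514]
[ 20.9  -8.  -20.4] [-0.002 -0.    -0.003]
[ 20.9  -7.9 -20.4] [-0.002 -0.    -0.003]
--
[33.1 -7.2 -0. ] [ 0.  0. -0.]
[33.1 -7.2 -0. ] [ 0.  0. -0.]
[33.1 -7.2 -0. ] [ 0.  0. -0.]
[33.1 -7.2 -0. ] [ 0.  0. -0.]
[33.1 -7.2 -0. ] [ 0.  0. -0.]
[33.1 -7.2 -0. ] [ 0.  0. -0.]
[33.1 -7.2 -0. ] [ 0.  0. -0.]
--
[ 0. -0. 15.] [ 0.  0. -0.]
[ 0. -0. 15.] [ 0.  0. -0.]
[-0.  0. 15.] [ 0.  0. -0.]
[ 0. -0. 15.] [ 0.  0. -0.]
--
```

>>> servo_tool:
  increments:
    - {"jaw": 15, "travel": [21, -8, -20], "turn": [0, 0, 0]}
    - {"jaw": 15, "travel": [21, -8, -20], "turn": [0, 0, 0]}
    - {"jaw": 15, "travel": [33, -7, 0], "turn": [0, 0, 0]}
    - {"jaw": 15, "travel": [33, -7, 0], "turn": [0, 0, 0]}
    - {"jaw": 15, "travel": [33, -7, 0], "turn": [0, 0, 0]}

```text
time_s: 5.82
eef_pos: [0.5003, -0.0485, 0.0902]
tcp_rot: [-0.0, 0.744, 0.669, 0.0]
contact_force: [-0.0, -0.1, -1.6]
opening: 0.0216
```

>>> servo_tool:
  increments:
    - {"jaw": 15, "travel": [33, -7, 0], "turn": [0, 0, 0]}
    - {"jaw": 15, "travel": [33, -7, 0], "turn": [0, 0, 0]}
    - {"jaw": 15, "travel": [33, -7, 0], "turn": [0, 0, 0]}
    - {"jaw": 15, "travel": [33, -7, 0], "turn": [0, 0, 0]}
    - {"jaw": 15, "travel": [0, 0, 15], "turn": [0, 0, 0]}

```text
time_s: 6.45
eef_pos: [0.4869, 0.0877, 0.0752]
tcp_rot: [-0.0, 0.742, 0.67, 0.001]
contact_force: [-0.4, -0.1, -0.6]
opening: 0.0216
```

>>> servo_tool:
  increments:
    - {"jaw": 15, "travel": [0, 0, 15], "turn": [0, 0, 0]}
    - {"jaw": 15, "travel": [0, 0, 0], "turn": [0, 0, 0]}
    - {"jaw": 15, "travel": [0, 0, 0], "turn": [0, 0, 0]}
    - {"jaw": 15, "travel": [0, 0, 0], "turn": [0, 0, 0]}
    - {"jaw": 15, "travel": [0, 0, 0], "turn": [0, 0, 0]}

```text
time_s: 7.08
eef_pos: [0.4875, 0.0845, 0.0596]
tcp_rot: [0.0, 0.744, 0.669, 0.0]
contact_force: [-0.7, 0.7, -0.2]
opening: 0.0213
```

```bash
python3 - <<'E'
from h import *
from workcell import ctrl
p,R,o=pose();print(p,o["opening"],o["contact_force"],o["joint_pos"].round(3))
plan(p,R,[((.4827,.0853,.030),-.1,1)])
c=ctrl.capture("wrist");np.savez("wr2.npz",**c);cv2.imwrite("pics/wr2.png",c["color"][:,:,::-1])
E
```

```text
[0.48745445 0.08449994 0.05959935] 0.021345957509406478 [-0.72462191  0.69491761 -0.19363972] [-0.431  0.655  0.21   2.271 -0.522  0.258  0.139]
[ 0.3 -4.8 29.6] [ 0.001 -0.    -0.006]
--
```

View pics/wr2.png

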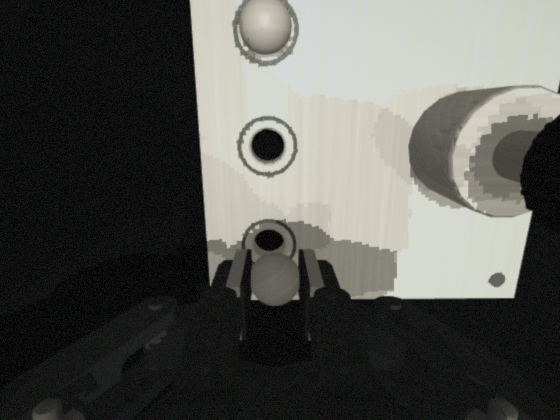

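The ball is held at (273,279), above well0 and about 5 mm to its +x, which matches the measured error. I'll correct in x, descend, release and retreat.

>>> servo_tool:
  increments:
    - {"jaw": 15, "travel": [0, -5, 10], "turn": [0, 0, 0]}
    - {"jaw": 15, "travel": [0, 0, 10], "turn": [0, 0, 0]}
    - {"jaw": 15, "travel": [0, 0, 9], "turn": [0, 0, 0]}
    - {"jaw": 15, "travel": [0, 0, 0], "turn": [0, 0, 0]}
    - {"jaw": 15, "travel": [0, 0, 0], "turn": [0, 0, 0]}

```text
time_s: 7.75
eef_pos: [0.4829, 0.0853, 0.03]
tcp_rot: [0.0, 0.744, 0.669, 0.0]
contact_force: [1.9, 1.2, 0.5]
opening: 0.0213
```

>>> servo_tool:
  increments:
    - {"jaw": 30, "travel": [0, 0, 0], "turn": [0, 0, 0]}
    - {"jaw": 40, "travel": [0, 0, 0], "turn": [0, 0, 0]}
    - {"jaw": 50, "travel": [0, 0, 0], "turn": [0, 0, 0]}
    - {"jaw": 50, "travel": [0, 0, -20], "turn": [0, 0, 0]}
    - {"jaw": 50, "travel": [0, 0, -40], "turn": [0, 0, 0]}

```text
time_s: 8.38
eef_pos: [0.4814, 0.0849, 0.09]
tcp_rot: [-0.001, 0.744, 0.669, -0.001]
contact_force: [0.5, 0.2, -0.4]
opening: 0.0429
```

```bash
python3 - <<'E'
from h import *
p,R,o=pose();print(p,o["opening"],o["contact_force"],o["joint_pos"].round(3))
plan(p,R,[((.57,-.08,.1),-.1,5),((.614,-.153,.09),-.1,3),((.614,-.153,.06),-.1,2)])
E
```

```text
[0.48140751 0.08489559 0.08996693] 0.04294634917756532 [ 0.46243304  0.20408    -0.41090811] [-0.483  0.601  0.28   2.271 -0.502  0.33   0.122]
[-30.9  21.1  -2. ] [-0.001  0.    -0.001]
[-30.9  21.1  -2. ] [-0.001  0.    -0.001]
[-31.  21.  -2.] [-0.001  0.    -0.001]
[-31.  21.  -2.] [-0.001  0.    -0.001]
[-31.  21.  -2.] [-0.001  0.    -0.001]
--
[-22.7  17.    3.3] [-0. -0.  0.]
[-22.7  17.    3.3] [-0. -0.  0.]
[-22.7  17.    3.3] [-0. -0.  0.]
--
[-0.  0. 15.] [-0. -0.  0.]
[-0.  0. 15.] [-0. -0.  0.]
--
```

>>> servo_tool:
  increments:
    - {"jaw": 50, "travel": [-31, 21, -2], "turn": [0, 0, 0]}
    - {"jaw": 50, "travel": [-31, 21, -2], "turn": [0, 0, 0]}
    - {"jaw": 50, "travel": [-31, 21, -2], "turn": [0, 0, 0]}
    - {"jaw": 50, "travel": [-31, 21, -2], "turn": [0, 0, 0]}
    - {"jaw": 50, "travel": [-31, 21, -2], "turn": [0, 0, 0]}

```text
time_s: 9.0
eef_pos: [0.5705, -0.0811, 0.1004]
tcp_rot: [-0.0, 0.744, 0.669, -0.0]
contact_force: [0.3, 0.1, -0.6]
opening: 0.0428
```

>>> servo_tool:
  increments:
    - {"jaw": 50, "travel": [-23, 17, 3], "turn": [0, 0, 0]}
    - {"jaw": 50, "travel": [-23, 17, 3], "turn": [0, 0, 0]}
    - {"jaw": 50, "travel": [-23, 17, 4], "turn": [0, 0, 0]}
    - {"jaw": 50, "travel": [0, 0, 15], "turn": [0, 0, 0]}
    - {"jaw": 50, "travel": [0, 0, 0], "turn": [0, 0, 0]}

```text
time_s: 9.62
eef_pos: [0.6123, -0.153, 0.0738]
tcp_rot: [-0.002, 0.744, 0.669, -0.001]
contact_force: [-0.9, 0.5, 0.0]
opening: 0.0425
```

>>> servo_tool:
  increments:
    - {"jaw": 50, "travel": [0, 0, 0], "turn": [0, 0, 0]}
    - {"jaw": 50, "travel": [0, 0, 0], "turn": [0, 0, 0]}
    - {"jaw": 50, "travel": [0, 0, 0], "turn": [0, 0, 0]}
    - {"jaw": 50, "travel": [0, 0, 0], "turn": [0, 0, 0]}
    - {"jaw": 50, "travel": [0, 0, 0], "turn": [0, 0, 0]}

```text
time_s: 10.25
eef_pos: [0.6137, -0.154, 0.0754]
tcp_rot: [0.0, 0.744, 0.669, 0.0]
contact_force: [-0.1, -0.4, 0.3]
opening: 0.0431
```

```bash
python3 - <<'E'
from h import *
from workcell import ctrl
p,R,o=pose();print(p,o["opening"],o["contact_force"],o["joint_pos"].round(3))
plan(p,R,[((.614,-.153,.03),-.1,1)])
c=ctrl.capture("top");np.savez("top1.npz",**c)
cv2.imwrite("pics/top1.png",cv2.resize(c["color"][180:285,180:390,::-1],None,fx=3.8,fy=3.8,interpolation=cv2.INTER_CUBIC))
E
```

```text
[ 0.6137404  -0.15400387  0.07541386] 0.04308672103060544 [-0.09683768 -0.43353077  0.30539252] [-0.026  0.725  0.282  1.952 -0.383  0.516  0.419]
[ 1.   0.1 45.4] [ 0.     0.    -0.006]
--
```

View pics/top1.png

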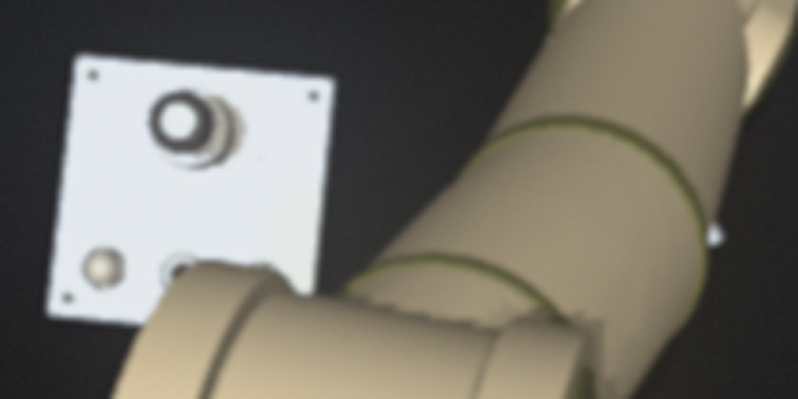

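The arm hides well0 in this view, so I'll check it later. Next is the second ball.

>>> servo_tool:
  increments:
    - {"jaw": 50, "travel": [1, 0, 15], "turn": [0, 0, 0]}
    - {"jaw": 50, "travel": [0, 0, 15], "turn": [0, 0, 0]}
    - {"jaw": 50, "travel": [0, 0, 15], "turn": [0, 0, 0]}
    - {"jaw": 50, "travel": [0, 0, 1], "turn": [0, 0, 0]}
    - {"jaw": 50, "travel": [0, 0, 0], "turn": [0, 0, 0]}

```text
time_s: 10.92
eef_pos: [0.6138, -0.1532, 0.0291]
tcp_rot: [-0.0, 0.744, 0.669, -0.0]
contact_force: [-0.2, -0.4, 0.7]
opening: 0.0426
```

>>> servo_tool:
  increments:
    - {"jaw": 15, "travel": [0, 0, 0], "turn": [0, 0, 0]}
    - {"jaw": 15, "travel": [0, 0, 0], "turn": [0, 0, 0]}
    - {"jaw": 15, "travel": [0, 0, 0], "turn": [0, 0, 0]}
    - {"jaw": 15, "travel": [0, 0, 0], "turn": [0, 0, 0]}
    - {"jaw": 15, "travel": [0, 0, 0], "turn": [0, 0, 0]}

```text
time_s: 11.55
eef_pos: [0.6148, -0.1533, 0.0298]
tcp_rot: [0.001, 0.744, 0.669, 0.001]
contact_force: [5.2, -0.9, 4.6]
opening: 0.0214
```

>>> servo_tool:
  increments:
    - {"jaw": 15, "travel": [0, 0, -5], "turn": [0, 0, 0]}
    - {"jaw": 15, "travel": [0, 0, -15], "turn": [0, 0, 0]}
    - {"jaw": 15, "travel": [0, 0, -20], "turn": [0, 0, 0]}
    - {"jaw": 15, "travel": [0, 0, -20], "turn": [0, 0, 0]}
    - {"jaw": 15, "travel": [0, 0, 0], "turn": [0, 0, 0]}

```text
time_s: 12.18
eef_pos: [0.6149, -0.1533, 0.0918]
tcp_rot: [0.001, 0.744, 0.669, 0.001]
contact_force: [0.3, 0.6, -1.1]
opening: 0.0216
```

```bash
python3 - <<'E'
from h import *
p,R,o=pose();print(p,o["opening"],o["contact_force"],o["joint_pos"].round(3))
plan(p,R,[((.47,-.01,.09),-.1,7),((.4881,.1402,.09),-.1,6)])
E
```

```text
[ 0.61485656 -0.15326375  0.09176295] 0.02155621936491813 [ 0.27193353  0.60496305 -1.10250739] [-0.038  0.703  0.298  1.946 -0.376  0.543  0.411]
[ 18.2 -22.7   0.2] [ 0.001  0.    -0.001]
[ 18.2 -22.7   0.2] [ 0.001  0.    -0.001]
[ 18.2 -22.7   0.2] [ 0.001  0.    -0.001]
[ 18.2 -22.7   0.2] [ 0.001  0.    -0.001]
[ 18.2 -22.7   0.2] [ 0.001  0.    -0.001]
[ 18.3 -22.7   0.2] [ 0.001  0.    -0.001]
[ 18.3 -22.6   0.2] [ 0.001  0.    -0.001]
--
[25.2  0.5 -0. ] [-0.  0.  0.]
[25.2  0.5 -0. ] [-0.  0.  0.]
[25.2  0.5 -0. ] [-0.  0.  0.]
[25.2  0.5 -0. ] [-0.  0.  0.]
[25.2  0.5 -0. ] [-0.  0.  0.]
[25.2  0.5 -0. ] [-0.  0.  0.]
--
```

>>> servo_tool:
  increments:
    - {"jaw": 15, "travel": [18, -23, 0], "turn": [0, 0, 0]}
    - {"jaw": 15, "travel": [18, -23, 0], "turn": [0, 0, 0]}
    - {"jaw": 15, "travel": [18, -23, 0], "turn": [0, 0, 0]}
    - {"jaw": 15, "travel": [18, -23, 0], "turn": [0, 0, 0]}
    - {"jaw": 15, "travel": [18, -23, 0], "turn": [0, 0, 0]}

```text
time_s: 12.8
eef_pos: [0.5081, -0.0506, 0.0893]
tcp_rot: [-0.0, 0.744, 0.669, -0.0]
contact_force: [-0.1, 0.8, -1.3]
opening: 0.0218
```

>>> servo_tool:
  increments:
    - {"jaw": 15, "travel": [18, -22, 0], "turn": [0, 0, 0]}
    - {"jaw": 15, "travel": [18, -22, 0], "turn": [0, 0, 0]}
    - {"jaw": 15, "travel": [25, 0, 0], "turn": [0, 0, 0]}
    - {"jaw": 15, "travel": [25, 0, 0], "turn": [0, 0, 0]}
    - {"jaw": 15, "travel": [25, 0, 0], "turn": [0, 0, 0]}

```text
time_s: 13.42
eef_pos: [0.4769, 0.0645, 0.0893]
tcp_rot: [-0.0, 0.744, 0.669, 0.0]
contact_force: [-0.3, 0.7, 0.4]
opening: 0.0215
```

>>> servo_tool:
  increments:
    - {"jaw": 15, "travel": [25, 0, 0], "turn": [0, 0, 0]}
    - {"jaw": 15, "travel": [25, 0, 0], "turn": [0, 0, 0]}
    - {"jaw": 15, "travel": [25, 0, 0], "turn": [0, 0, 0]}
    - {"jaw": 15, "travel": [0, 0, 0], "turn": [0, 0, 0]}
    - {"jaw": 15, "travel": [0, 0, 0], "turn": [0, 0, 0]}

```text
time_s: 14.05
eef_pos: [0.4846, 0.1376, 0.0892]
tcp_rot: [0.0, 0.744, 0.669, -0.0]
contact_force: [0.2, -0.4, -0.6]
opening: 0.022
```

```bash
python3 - <<'E'
from h import *
p,R,o=pose();print(p,o["opening"],o["contact_force"],o["joint_pos"].round(3))
plan(p,R,[((.4881,.1402,.03),-.1,4)])
E
```

```text
[0.48464317 0.13763604 0.08924737] 0.021998651390828954 [ 0.2288617  -0.35018335 -0.63936537] [-0.604  0.615  0.312  2.241 -0.533  0.355  0.054]
[ 0.7  0.8 14.8] [-0.     0.    -0.002]
[ 0.7  0.8 14.8] [-0.     0.    -0.002]
[ 0.7  0.8 14.8] [-0.     0.    -0.002]
[ 0.7  0.8 14.8] [-0.     0.    -0.002]
--
```

>>> servo_tool:
  increments:
    - {"jaw": 15, "travel": [3, 3, 15], "turn": [0, 0, 0]}
    - {"jaw": 15, "travel": [0, 0, 15], "turn": [0, 0, 0]}
    - {"jaw": 15, "travel": [0, 0, 15], "turn": [0, 0, 0]}
    - {"jaw": 15, "travel": [0, 0, 12], "turn": [0, 0, 0]}
    - {"jaw": 15, "travel": [0, 0, 0], "turn": [0, 0, 0]}

```text
time_s: 14.68
eef_pos: [0.4882, 0.1404, 0.0312]
tcp_rot: [-0.0, 0.744, 0.668, -0.0]
contact_force: [0.8, 0.9, -0.7]
opening: 0.0218
```

```bash
python3 - <<'E'
from h import *
p,R,o=pose();print(p,o["opening"],o["contact_force"],o["joint_pos"].round(3))
plan(p,R,[((.4881,.1402,.03),-.1,1)])
E
```

```text
[0.48818463 0.14044069 0.03123309] 0.021787604279390055 [ 0.78441513  0.89532196 -0.70807426] [-0.522  0.716  0.191  2.249 -0.593  0.225  0.098]
[-0.2 -0.1  1.2] [-0.001  0.001 -0.007]
--
```

>>> servo_tool:
  increments:
    - {"jaw": 30, "travel": [0, 0, 1], "turn": [0, 0, 0]}
    - {"jaw": 40, "travel": [0, 0, 0], "turn": [0, 0, 0]}
    - {"jaw": 50, "travel": [0, 0, 0], "turn": [0, 0, 0]}
    - {"jaw": 50, "travel": [0, 0, -20], "turn": [0, 0, 0]}
    - {"jaw": 50, "travel": [0, 0, -40], "turn": [0, 0, 0]}

```text
time_s: 15.3
eef_pos: [0.4875, 0.1407, 0.0912]
tcp_rot: [-0.0, 0.744, 0.669, -0.001]
contact_force: [-0.2, -0.2, -0.0]
opening: 0.0428
```

>>> servo_tool:
  increments:
    - {"jaw": 80, "travel": [0, 0, -40], "turn": [0, 0, 0]}
    - {"jaw": 80, "travel": [0, 0, -40], "turn": [0, 0, 0]}
    - {"jaw": 80, "travel": [-10, 10, -30], "turn": [0, 0, 0]}
    - {"jaw": 80, "travel": [-10, 10, 0], "turn": [0, 0, 0]}
    - {"jaw": 80, "travel": [0, 0, 0], "turn": [0, 0, 0]}

```text
time_s: 15.92
eef_pos: [0.5061, 0.1183, 0.2011]
tcp_rot: [0.0, 0.744, 0.668, 0.0]
contact_force: [-0.0, 0.2, -0.3]
opening: 0.0683
```

```bash
python3 - <<'E'
from h import *
from workcell import ctrl
p,R,o=pose();print(p,o["opening"],o["contact_force"],o["joint_pos"].round(3))
c=ctrl.capture("wrist");np.savez("wr3.npz",**c);cv2.imwrite("pics/wr3.png",c["color"][:,:,::-1])
plan(p,R,[((.5876,.1306,.18),-.1,3)])
E
```

```text
[0.50609578 0.11827672 0.20108554] 0.06829923199899689 [-0.01392961  0.21884639 -0.34125921] [-0.712  0.461  0.527  2.133 -0.385  0.638 -0.024]
[ 7.  26.6  7. ] [ 0.    -0.    -0.002]
[ 6.9 26.6  7. ] [ 0.    -0.    -0.002]
[ 6.9 26.6  7. ] [ 0.    -0.    -0.002]
--
```

View pics/wr3.png

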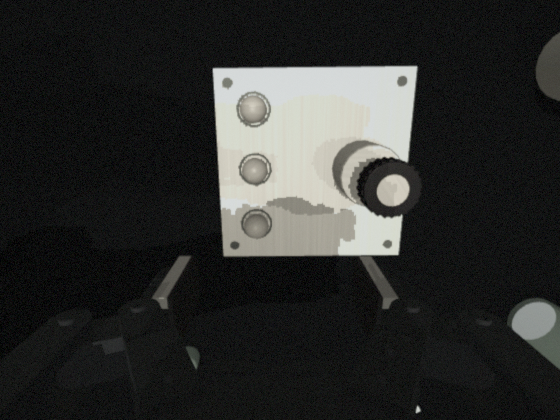

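All three wells now hold a ball, seen at (253,109), (255,169) and (256,224). The knob top is at (391,188). Next I measure the knob and plan the approach, pre-turning clockwise to leave range for the backward turn.

```bash
python3 - <<'E'
from h import *
c=dict(np.load("wr3.npz"))
g=cv2.cvtColor(c["color"],cv2.COLOR_RGB2GRAY)[140:230,345:435]
m=cv2.morphologyEx(((g<70)*255).astype(np.uint8),cv2.MORPH_OPEN,np.ones((3,3)))
h=cv2.HoughCircles(cv2.medianBlur(g,3),cv2.HOUGH_GRADIENT,1,20,param1=100,param2=15,minRadius=12,maxRadius=40)
for u,v,r in h[0][:4]: print(u+345,v+140,r,ray(c,u+345,v+140,.105))
print(ray(c,391,188,.105)); print([ray(c,u,v,.02)[:2].round(4) for u,v in((253,109),(255,169),(256,224))])
p,R,o=pose()
plan(p,R,[((.5876,.1306,.16),-1.0,6)])
E
```

```text
389.5 185.5 31.6 [0.58568566 0.13030228 0.105     ]
371.5 175.5 29.3 [0.57361562 0.13859338 0.105     ]
[0.58668718 0.12842966 0.105     ]
[array([0.4939, 0.1912]), array([0.489 , 0.1378]), array([0.4833, 0.084 ])]
[ 3.4 13.4  6.7] [-0.     0.     0.149]
[ 5.4 12.7  6.7] [-0.     0.     0.149]
[ 7.2 11.8  6.7] [-0.     0.     0.149]
[ 8.9 10.6  6.8] [-0.     0.     0.149]
[10.4  9.2  6.8] [-0.     0.     0.149]
[11.6  7.5  6.8] [-0.     0.     0.149]
--
```

>>> servo_tool:
  increments:
    - {"jaw": 85, "travel": [3, 13, 7], "turn": [0, 0, 0.15]}
    - {"jaw": 85, "travel": [5, 13, 7], "turn": [0, 0, 0.15]}
    - {"jaw": 85, "travel": [7, 12, 7], "turn": [0, 0, 0.15]}
    - {"jaw": 85, "travel": [9, 11, 7], "turn": [0, 0, 0.15]}
    - {"jaw": 85, "travel": [10, 9, 7], "turn": [0, 0, 0.15]}

```text
time_s: 16.6
eef_pos: [0.5737, 0.1277, 0.1646]
tcp_rot: [-0.0, 0.938, 0.348, -0.001]
contact_force: [-0.3, -0.2, 0.3]
opening: 0.0723
```

>>> servo_tool:
  increments:
    - {"jaw": 85, "travel": [12, 7, 7], "turn": [0, 0, 0.15]}
    - {"jaw": 85, "travel": [0, 0, 0], "turn": [0, 0, 0]}
    - {"jaw": 85, "travel": [0, 0, 0], "turn": [0, 0, 0]}
    - {"jaw": 85, "travel": [0, 0, 0], "turn": [0, 0, 0]}
    - {"jaw": 85, "travel": [0, 0, 0], "turn": [0, 0, 0]}

```text
time_s: 17.23
eef_pos: [0.5877, 0.1299, 0.1596]
tcp_rot: [-0.0, 0.96, 0.279, 0.0]
contact_force: [-0.1, 0.6, -0.7]
opening: 0.0727
```

```bash
python3 - <<'E'
from h import *
p,R,o=pose();print(p,o["opening"],o["contact_force"],o["joint_pos"].round(3))
plan(p,R,[((.5872,.1303,.097),-1.0,4)])
E
```

```text
[0.58766241 0.12988228 0.15960785] 0.07270717781833333 [-0.0811618   0.57224663 -0.65384333] [-0.775  0.67   0.729  1.994 -0.669  0.731 -0.637]
[-0.  -0.1 15.7] [-0.    -0.    -0.001]
[-0.  -0.1 15.7] [-0.    -0.    -0.001]
[-0.  -0.1 15.7] [-0.    -0.    -0.001]
[-0.  -0.1 15.7] [-0.    -0.    -0.001]
--
```

>>> servo_tool:
  increments:
    - {"jaw": 85, "travel": [0, 0, 16], "turn": [0, 0, 0]}
    - {"jaw": 85, "travel": [0, 0, 16], "turn": [0, 0, 0]}
    - {"jaw": 85, "travel": [0, 0, 16], "turn": [0, 0, 0]}
    - {"jaw": 85, "travel": [0, 0, 15], "turn": [0, 0, 0]}
    - {"jaw": 85, "travel": [0, 0, 0], "turn": [0, 0, 0]}

```text
time_s: 17.85
eef_pos: [0.5873, 0.1297, 0.0948]
tcp_rot: [0.0, 0.96, 0.279, -0.001]
contact_force: [-0.4, 0.5, 0.6]
opening: 0.0727
```

>>> servo_tool:
  increments:
    - {"jaw": 65, "travel": [0, 0, 0], "turn": [0, 0, 0]}
    - {"jaw": 40, "travel": [0, 0, 0], "turn": [0, 0, 0]}
    - {"jaw": 40, "travel": [0, 0, 0], "turn": [0, 0, 0]}
    - {"jaw": 40, "travel": [0, 0, 0], "turn": [0, 0, 0]}
    - {"jaw": 40, "travel": [0, 0, 0], "turn": [0, 0, 0]}
  grip_force: 30

```text
time_s: 18.48
eef_pos: [0.5896, 0.128, 0.0975]
tcp_rot: [0.002, 0.961, 0.278, 0.002]
contact_force: [1.8, -4.4, 1.7]
opening: 0.039
```

```bash
python3 - <<'E'
from h import *
p,R,o=pose();print(p,o["opening"],o["contact_force"],o["ft_torque"],o["joint_pos"].round(3))
E
```

```text
[0.58959762 0.12803763 0.09748576] 0.038960777554380426 [ 1.82000196 -4.37324928  1.70981571] [-1.12568544 -0.58013315  0.00461415] [-0.711  0.744  0.634  2.027 -0.762  0.615 -0.562]
```

>>> servo_tool:
  increments:
    - {"jaw": 40, "travel": [0, 2.5, 1.5], "turn": [0, 0, 0]}
    - {"jaw": 40, "travel": [0, 0, 0], "turn": [0, 0, -0.17]}
    - {"jaw": 40, "travel": [0, 0, 0], "turn": [0, 0, -0.17]}
    - {"jaw": 40, "travel": [0, 0, 0], "turn": [0, 0, -0.17]}
    - {"jaw": 40, "travel": [0, 0, 0], "turn": [0, 0, 0]}

```text
time_s: 19.1
eef_pos: [0.5894, 0.1284, 0.0969]
tcp_rot: [-0.001, 0.858, 0.513, 0.001]
contact_force: [-6.3, 1.4, 18.0]
opening: 0.0389
```

```bash
python3 - <<'E'
from h import *
p,R,o=pose();y=R.as_matrix()[:,1];print(p,np.arctan2(y[1],y[0]),o["opening"],o["contact_force"],o["ft_torque"],o["joint_pos"].round(3))
E
```

```text
[0.58939354 0.12840903 0.09693303] -0.49311657523237984 0.03887059479601098 [-6.28082383  1.43367145 17.98679584] [0.26178984 1.18098546 0.11553275] [-0.624  0.706  0.489  2.021 -0.615  0.561 -0.193]
```

>>> servo_tool:
  increments:
    - {"jaw": 40, "travel": [0, 0, 0], "turn": [0, 0, -0.17]}
    - {"jaw": 40, "travel": [0, 0, 0], "turn": [0, 0, 0]}
    - {"jaw": 40, "travel": [0, 0, 0], "turn": [0, 0, -0.17]}
    - {"jaw": 40, "travel": [0, 0, 0], "turn": [0, 0, 0]}
    - {"jaw": 40, "travel": [0, 0, 0], "turn": [0, 0, 0]}

```text
time_s: 19.73
eef_pos: [0.589, 0.1285, 0.0969]
tcp_rot: [-0.001, 0.76, 0.65, 0.001]
contact_force: [-6.3, 2.0, 19.6]
opening: 0.0388
```

```bash
cat > s.py <<'E'
from h import *
p,R,o=pose();y=R.as_matrix()[:,1];print(p.round(4),'psi',np.arctan2(y[1],y[0]).round(3),o["opening"].round(4),o["contact_force"].round(1),o["ft_torque"].round(2),o["joint_pos"].round(2),o["time_s"])
E
python3 s.py
```

```text
Traceback (most recent call last):
  File "s.py", line 2, in <module>
    p,R,o=pose();y=R.as_matrix()[:,1];print(p.round(4),'psi',np.arctan2(y[1],y[0]).round(3),o["opening"].round(4),o["contact_force"].round(1),o["ft_torque"].round(2),o["joint_pos"].round(2),o["time_s"])
                                                                                            ^^^^^^^^^^^^^^^^^^
AttributeError: 'float' object has no attribute 'round'
```

>>> servo_tool:
  increments:
    - {"jaw": 40, "travel": [0, 0, 0], "turn": [0, 0, -0.17]}
    - {"jaw": 40, "travel": [0, 0, 0], "turn": [0, 0, 0]}
    - {"jaw": 40, "travel": [0, 0, 0], "turn": [0, 0, -0.17]}
    - {"jaw": 40, "travel": [0, 0, 0], "turn": [0, 0, 0]}
    - {"jaw": 40, "travel": [0, 0, 0], "turn": [0, 0, 0]}

```text
time_s: 20.35
eef_pos: [0.5886, 0.1286, 0.0952]
tcp_rot: [-0.001, 0.64, 0.768, 0.0]
contact_force: [-4.3, 2.4, 6.1]
opening: 0.0389
```

```bash
sed -i 's/o\["opening"\].round(4)/round(float(o["opening"]),4)/' s.py; python3 s.py
```

```text
[0.5886 0.1286 0.0952] psi 0.182 0.0389 [-4.3  2.4  6.1] [0.55 0.94 0.12] [-0.51  0.67  0.31  2.01 -0.4   0.51  0.26] 20.35
```

The height dropped 1.7 mm and the push eased from 19.6 to 6 N, so the bolt is over the entry at about 68° of turn. I'll push on down.

>>> servo_tool:
  increments:
    - {"jaw": 40, "travel": [0, 0, 1.5], "turn": [0, 0, 0]}
    - {"jaw": 40, "travel": [0, 0, 1.5], "turn": [0, 0, 0]}
    - {"jaw": 40, "travel": [0, 0, 1], "turn": [0, 0, 0]}
    - {"jaw": 40, "travel": [0, 0, 0], "turn": [0, 0, 0]}
    - {"jaw": 40, "travel": [0, 0, 0], "turn": [0, 0, 0]}

```text
time_s: 20.98
eef_pos: [0.5886, 0.1285, 0.0909]
tcp_rot: [-0.001, 0.639, 0.769, -0.0]
contact_force: [-5.3, 4.5, 5.6]
opening: 0.039
```

```bash
python3 s.py
```

```text
[0.5886 0.1285 0.0909] psi 0.183 0.039 [-5.3  4.5  5.6] [ 0.86  1.24 -0.  ] [-0.51  0.68  0.3   2.02 -0.4   0.5   0.27] 20.975
```

The bolt is down 6 mm in total. Now forward, following the 15 mm/turn pitch (0.43 mm per 0.18 rad).

>>> servo_tool:
  increments:
    - {"jaw": 40, "travel": [0, 0, 0.43], "turn": [0, 0, 0.18]}
    - {"jaw": 40, "travel": [0, 0, 0.43], "turn": [0, 0, 0.18]}
    - {"jaw": 40, "travel": [0, 0, 0.43], "turn": [0, 0, 0.18]}
    - {"jaw": 40, "travel": [0, 0, 0.43], "turn": [0, 0, 0.18]}
    - {"jaw": 40, "travel": [0, 0, 0.43], "turn": [0, 0, 0.18]}

```text
time_s: 21.6
eef_pos: [0.5896, 0.1283, 0.0888]
tcp_rot: [-0.0, 0.911, 0.412, 0.0]
contact_force: [-2.6, 2.9, 1.9]
opening: 0.0388
```

```bash
python3 s.py
```

```text
[0.5896 0.1283 0.0888] psi -0.722 0.0388 [-2.6  2.9  1.9] [0.59 0.66 0.05] [-0.66  0.73  0.55  2.03 -0.7   0.57 -0.34] 21.6
```

>>> servo_tool:
  increments:
    - {"jaw": 40, "travel": [0, 0, 0.43], "turn": [0, 0, 0.18]}
    - {"jaw": 40, "travel": [0, 0, 0.43], "turn": [0, 0, 0.18]}
    - {"jaw": 40, "travel": [0, 0, 0.43], "turn": [0, 0, 0.18]}
    - {"jaw": 40, "travel": [0, 0, 0.43], "turn": [0, 0, 0.18]}
    - {"jaw": 40, "travel": [0, 0, 0.43], "turn": [0, 0, 0.18]}

```text
time_s: 22.22
eef_pos: [0.59, 0.1273, 0.0867]
tcp_rot: [0.0, 1.0, -0.026, 0.001]
contact_force: [-2.6, -0.9, -0.2]
opening: 0.0388
```

>>> servo_tool:
  increments:
    - {"jaw": 40, "travel": [0, 0, 0.43], "turn": [0, 0, 0.18]}
    - {"jaw": 40, "travel": [0, 0, 0.43], "turn": [0, 0, 0.18]}
    - {"jaw": 40, "travel": [0, 0, 0.43], "turn": [0, 0, 0.18]}
    - {"jaw": 40, "travel": [0, 0, 0.43], "turn": [0, 0, 0.18]}
    - {"jaw": 40, "travel": [0, 0, 0.43], "turn": [0, 0, 0.18]}

```text
time_s: 22.85
eef_pos: [0.5895, 0.1265, 0.0845]
tcp_rot: [0.001, 0.889, -0.459, 0.001]
contact_force: [-3.5, -1.5, 1.5]
opening: 0.039
```

```bash
python3 s.py
```

```text
[0.5895 0.1265 0.0845] psi -2.523 0.039 [-3.5 -1.5  1.5] [-0.35  0.5   0.05] [-0.83  0.87  0.88  2.04 -1.02  0.76 -1.82] 22.85
```

Joint 5 is near its limit, so this is the place to regrasp: release, unwind anticlockwise, then regrip.

>>> servo_tool:
  increments:
    - {"jaw": 75, "travel": [0, 0, 0], "turn": [0, 0, 0]}
    - {"jaw": 75, "travel": [0, 0, 0], "turn": [0, 0, 0]}
    - {"jaw": 75, "travel": [0, 0, 0], "turn": [0, 0, -0.18]}
    - {"jaw": 75, "travel": [0, 0, 0], "turn": [0, 0, -0.18]}
    - {"jaw": 75, "travel": [0, 0, 0], "turn": [0, 0, -0.18]}

```text
time_s: 23.48
eef_pos: [0.5898, 0.1278, 0.0845]
tcp_rot: [0.0, 0.98, -0.197, 0.001]
contact_force: [0.3, -0.5, -0.4]
opening: 0.0641
```

>>> servo_tool:
  increments:
    - {"jaw": 75, "travel": [0, 0, 0], "turn": [0, 0, -0.18]}
    - {"jaw": 75, "travel": [0, 0, 0], "turn": [0, 0, -0.18]}
    - {"jaw": 75, "travel": [0, 0, 0], "turn": [0, 0, -0.18]}
    - {"jaw": 75, "travel": [0, 0, 0], "turn": [0, 0, -0.18]}
    - {"jaw": 75, "travel": [0, 0, 0], "turn": [0, 0, -0.18]}

```text
time_s: 24.1
eef_pos: [0.5898, 0.1277, 0.0846]
tcp_rot: [0.0, 0.968, 0.249, 0.001]
contact_force: [-0.0, 0.3, -0.9]
opening: 0.0643
```

>>> servo_tool:
  increments:
    - {"jaw": 75, "travel": [0, 0, 0], "turn": [0, 0, -0.18]}
    - {"jaw": 75, "travel": [0, 0, 0], "turn": [0, 0, -0.18]}
    - {"jaw": 75, "travel": [0, 0, 0], "turn": [0, 0, -0.18]}
    - {"jaw": 75, "travel": [0, 0, 0], "turn": [0, 0, -0.18]}
    - {"jaw": 75, "travel": [0, 0, 0], "turn": [0, 0, -0.18]}

```text
time_s: 24.72
eef_pos: [0.5898, 0.1277, 0.0846]
tcp_rot: [0.0, 0.764, 0.645, 0.0]
contact_force: [-1.0, 0.6, -0.7]
opening: 0.0642
```

>>> servo_tool:
  increments:
    - {"jaw": 75, "travel": [0, 0, 0], "turn": [0, 0, -0.18]}
    - {"jaw": 75, "travel": [0, 0, 0], "turn": [0, 0, -0.18]}
    - {"jaw": 75, "travel": [0, 0, 0], "turn": [0, 0, -0.18]}
    - {"jaw": 75, "travel": [0, 0, 0], "turn": [0, 0, -0.18]}
    - {"jaw": 75, "travel": [0, 0, 0], "turn": [0, 0, -0.18]}

```text
time_s: 25.35
eef_pos: [0.5898, 0.1276, 0.0846]
tcp_rot: [0.001, 0.407, 0.913, 0.0]
contact_force: [0.7, -0.6, 0.0]
opening: 0.0642
```

```bash
python3 s.py; python3 - <<'E'
from h import *
from workcell import ctrl
c=ctrl.capture("side");k=c["color"][160:270,150:300,::-1];cv2.imwrite("pics/side1.png",cv2.resize(k,None,fx=5,fy=5,interpolation=cv2.INTER_CUBIC))
E
```

```text
[0.5898 0.1276 0.0846] psi 0.732 0.0642 [ 0.7 -0.6  0. ] [0.05 0.04 0.02] [-0.33  0.67  0.03  2.01 -0.04  0.47  0.47] 25.35
```

View pics/side1.png

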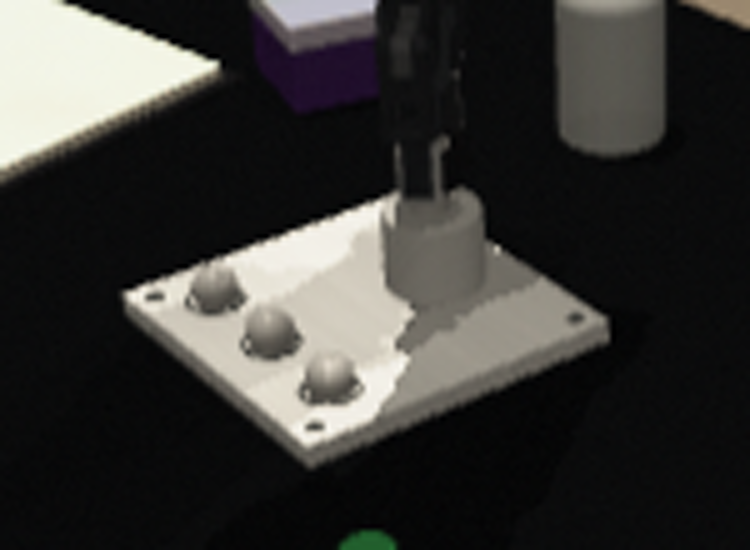

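All three balls are seated and the fingers are clear around the knob. I'll unwind a bit more and regrip.

>>> servo_tool:
  increments:
    - {"jaw": 75, "travel": [0, 0, 0], "turn": [0, 0, -0.18]}
    - {"jaw": 75, "travel": [0, 0, 0], "turn": [0, 0, -0.18]}
    - {"jaw": 75, "travel": [0, 0, 0], "turn": [0, 0, -0.18]}
    - {"jaw": 75, "travel": [0, 0, 0], "turn": [0, 0, -0.18]}
    - {"jaw": 75, "travel": [0, 0, 0], "turn": [0, 0, -0.18]}

```text
time_s: 26.02
eef_pos: [0.5897, 0.1276, 0.0844]
tcp_rot: [0.0, -0.029, 1.0, -0.0]
contact_force: [0.2, -0.1, -0.2]
opening: 0.0642
```

>>> servo_tool:
  increments:
    - {"jaw": 60, "travel": [0, 0, 0], "turn": [0, 0, 0]}
    - {"jaw": 40, "travel": [0, 0, 0], "turn": [0, 0, 0]}
    - {"jaw": 40, "travel": [0, 0, 0], "turn": [0, 0, 0]}
    - {"jaw": 40, "travel": [0, 0, 0], "turn": [0, 0, 0]}
    - {"jaw": 40, "travel": [0, 0, 0], "turn": [0, 0, 0]}

```text
time_s: 26.65
eef_pos: [0.5894, 0.1275, 0.0845]
tcp_rot: [0.0, -0.026, 1.0, -0.0]
contact_force: [0.6, -2.6, 2.5]
opening: 0.039
```

```bash
python3 s.py
```

```text
[0.5894 0.1275 0.0845] psi 1.623 0.039 [ 0.6 -2.6  2.5] [-0.66 -0.11 -0.02] [-0.17  0.67 -0.2   2.    0.27  0.5   1.05] 26.65
```

>>> servo_tool:
  increments:
    - {"jaw": 40, "travel": [0, 0, 0.43], "turn": [0, 0, 0.18]}
    - {"jaw": 40, "travel": [0, 0, 0.43], "turn": [0, 0, 0.18]}
    - {"jaw": 40, "travel": [0, 0, 0.43], "turn": [0, 0, 0.18]}
    - {"jaw": 40, "travel": [0, 0, 0.43], "turn": [0, 0, 0.18]}
    - {"jaw": 40, "travel": [0, 0, 0.43], "turn": [0, 0, 0.18]}

```text
time_s: 27.28
eef_pos: [0.5892, 0.127, 0.0824]
tcp_rot: [0.0, 0.414, 0.91, -0.0]
contact_force: [-0.5, -4.8, 4.2]
opening: 0.0393
```

>>> servo_tool:
  increments:
    - {"jaw": 40, "travel": [0, 0, 0.43], "turn": [0, 0, 0.18]}
    - {"jaw": 40, "travel": [0, 0, 0.43], "turn": [0, 0, 0.18]}
    - {"jaw": 40, "travel": [0, 0, 0.43], "turn": [0, 0, 0.18]}
    - {"jaw": 40, "travel": [0, 0, 0.43], "turn": [0, 0, 0.18]}
    - {"jaw": 40, "travel": [0, 0, 0.43], "turn": [0, 0, 0.18]}

```text
time_s: 27.9
eef_pos: [0.5887, 0.1268, 0.0801]
tcp_rot: [0.0, 0.769, 0.64, -0.001]
contact_force: [-2.2, -5.2, 5.0]
opening: 0.0389
```

```bash
python3 s.py
```

```text
[0.5887 0.1268 0.0801] psi -0.183 0.0389 [-2.2 -5.2  5. ] [-1.17  0.7   0.07] [-0.48  0.69  0.27  2.02 -0.37  0.48 -0.12] 27.9
```

>>> servo_tool:
  increments:
    - {"jaw": 40, "travel": [0, 0, 0.42], "turn": [0, 0, 0.18]}
    - {"jaw": 40, "travel": [0, 0, 0.42], "turn": [0, 0, 0.18]}
    - {"jaw": 40, "travel": [0, 0, 0.42], "turn": [0, 0, 0.18]}
    - {"jaw": 40, "travel": [0, 0, 0.42], "turn": [0, 0, 0.18]}
    - {"jaw": 40, "travel": [0, 0, 0.42], "turn": [0, 0, 0.18]}

```text
time_s: 28.52
eef_pos: [0.5882, 0.1271, 0.078]
tcp_rot: [0.0, 0.97, 0.242, -0.001]
contact_force: [-4.7, -4.5, 5.1]
opening: 0.0389
```

>>> servo_tool:
  increments:
    - {"jaw": 40, "travel": [0, 0, 0.42], "turn": [0, 0, 0.18]}
    - {"jaw": 40, "travel": [0, 0, 0.42], "turn": [0, 0, 0.18]}
    - {"jaw": 40, "travel": [0, 0, 0.42], "turn": [0, 0, 0.18]}
    - {"jaw": 40, "travel": [0, 0, 0.42], "turn": [0, 0, 0.18]}
    - {"jaw": 40, "travel": [0, 0, 0.42], "turn": [0, 0, 0.18]}

```text
time_s: 29.15
eef_pos: [0.5882, 0.1277, 0.0759]
tcp_rot: [0.0, 0.979, -0.204, -0.001]
contact_force: [-4.6, -2.6, 4.1]
opening: 0.039
```

>>> servo_tool:
  increments:
    - {"jaw": 40, "travel": [0, 0, 0], "turn": [0, 0, 0]}
    - {"jaw": 40, "travel": [0, 0, 0], "turn": [0, 0, 0]}
    - {"jaw": 40, "travel": [0, 0, 0], "turn": [0, 0, 0]}
    - {"jaw": 40, "travel": [0, 0, 0], "turn": [0, 0, 0]}
    - {"jaw": 40, "travel": [0, 0, 0], "turn": [0, 0, 0]}

```text
time_s: 29.78
eef_pos: [0.5882, 0.1277, 0.0758]
tcp_rot: [0.0, 0.979, -0.201, -0.001]
contact_force: [-3.8, -1.7, 6.2]
opening: 0.0391
```

```bash
python3 s.py; python3 - <<'E'
from h import *
from workcell import ctrl
a=ctrl.capture("side");b=ctrl.capture("wrist");np.savez("sf.npz",**a)
k=cv2.resize(a["color"][150:300,140:340,::-1],(560,420),interpolation=cv2.INTER_CUBIC)
cv2.imwrite("pics/fin.png",cv2.resize(np.hstack([k,b["color"][:,:,::-1]]),(800,300)))
E
```

```text
[0.5882 0.1277 0.0758] psi -1.977 0.0391 [-3.8 -1.7  6.2] [-0.44  0.93 -0.1 ] [-0.77  0.82  0.74  2.04 -0.93  0.66 -1.37] 29.775
```

View pics/fin.png

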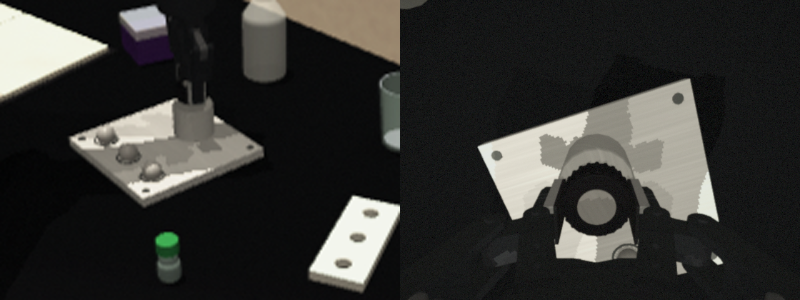

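The knob is in the jaws, the three balls are seated and the rack is empty. One check of the knob-top height by depth, then I hand in if it's in range.

```bash
python3 - <<'E'
from h import *
from workcell import ctrl
c=ctrl.capture("wrist");M=c["mtx"];T=c["cam_to_world"];z=[]
# knob top disc: (597,205) in the 400x300 right half -> full px (276,287)
for v in range(280,294,2):
    for u in range(270,284,2):
        d=float(c["range_z"][v,u])
        if d>0: z.append((T[:3,:3]@np.array([(u-M[0,2])/M[0,0]*d,-(v-M[1,2])/M[1,1]*d,-d])+T[:3,3])[2])
top=np.median(z);print("knob top",top,"centre",top-.01)
if .070<top-.01<.078: ctrl.sign_off();print("handed in")
E
```

```text
knob top 0.08324430386273013 centre 0.07324430386273013
the job is handed in; nothing more can be done
handed in
```

I put both rack balls into wells 0 and 1, and all three wells now hold a ball. I turned the knob backward about 68° under a light push, and it dropped 6 mm into the thread. Then I screwed it forward about 6.3 rad (one full turn) in two grasps, with the grip following the descent, and handed the job in at about 30 s with the knob still held.

**Last checks:**
- **Descent:** the tool came down 15.1 mm over the forward turn, as one turn of a 15 mm pitch should give.
- **Knob height:** wrist depth puts the knob centre at about 73 mm, against the 69.5 to 78.5 mm allowed.
- **Grip:** the arm was still, with the jaws closed on the knob at a 30 N grip setting.
- **Balls and bystanders:** the final pictures show three seated balls and an empty rack. The bystanders in view look unmoved, but I did not measure them, and the tip box and spatula were not in those pictures.

**Disagreements:** the top and wrist cameras differed by up to 4 mm on the rack balls. When gripped, the knob sat about 2 to 3 mm from where the cameras put it. It was settled by shifting the tool to the knob's true axis.

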